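# Clamp the transit case shut with its draw latch

## Robot

A 6-joint arm with a two-finger parallel gripper is mounted at the origin on the work surface. World frame = base frame: x ahead of the robot, y to its left, z up, the work surface at z = 0. Lengths are in m, angles in rad, forces in N, time in s.
With the tool pointing down it reaches from about 0.375 to 0.925 m from the base axis. Payload 5.7 kg.
Tool frame: the origin (TCP) lies between the finger pads; the fingertips stand 14 mm ahead of it and the grasp point (between the pads) lies 5 mm behind it; y points along the fingers, x is the direction in which the jaws open and shut, and the axes are right-handed (so a half turn about y gives the same grasp; the last joint's range is limited). The gripper opens to 85 mm and grips with 20 to 120 N. Pads are 22 mm wide; open, the fingers measure 114 mm over their backs; the gripper's body (76 mm by 85 mm) begins 54 mm behind the grasp point. The pads swing forward as they close: fully open they stand 13 mm farther back than shut.
Start: joints at [1.014, 0.359, 1.51, -0, 1.272, -0.115], TCP at [0.257, 0.542, 0.245] pointing down, gripper open.
Joint ranges: [-2.97, 2.97], [-1.01, 2.36], [0.21, 2.38], [-0.96, 4.11], [0.2, 2.71], [-2.98, 2.98]. Speed limits (rad/s): [2.39, 2.39, 3.14, 3.14, 3.14, 3.14].

## Interface

Orientations are given as a rotation vector (axis times angle).
In Python, from bench import status, vision, arm gives the robot as it stands.
- The arm moves only by the tool play_rows, never from a script. Its argument "steps" is a list of rows, each an object of numbers: "claw": the closure, from 0 (fully open) to 1 (shut); "x", "y", "z": the shift along the tool's x, y, z in mm; "yaw": the turn about the tool's y in rad. In form: [{"claw": .., "x": .., "y": .., "z": .., "yaw": ..}, ...]. A call has 1 to 20 rows; each row shifts and turns the pose as measured when the row begins, along the tool's axes as they then stand; what a row does not reach is not made up. A row lasts 1/8 s, in which the tool goes at most 62.5 mm and 10.7 degrees, less where a joint would pass 70% of its speed; a pose out of reach is approached as far as the arm can. A call is refused whole if a number of a shift passes 62.5 or a number of a turn 0.188, either way. A call with a gripper value outside its range is refused whole. The fingers move at their own pace and stop on an object; "grip_force" is the grip in N (left out, the last holds). Time passes only in rows, so rows that do not move let the fingers close. It gives the time, the measured TCP pose, the force and the opening at its end, in the units of the state.
- status.read_state(): the state, without advancing time (a new reading comes with each control period).
- vision.snapshot(name): name is "side" or "top" or "wrist"; returns (picture, depth): 384x512x3 uint8, red, green, blue; 384x512 float32, m along the optical axis (not along the pixel's ray), 0 where there is no reading.
- vision.camera_params(name): a dict with "K" (3x3 intrinsics, pixels), "k1" (the pictures are not rectified: a ray, as slopes to the right and down, at radius r is drawn at 1 + k1 r^2 times it, then the intrinsics apply), "R" (3x3) and "t" (3): a world point X has camera coordinates R X + t; the wrist camera has in their place "T_tool_cam" (4x4, takes a point from camera to tool coordinates, whose origin is the TCP and whose axes are the tool frame's). Camera axes: x right, y down, z forward; pixel columns grow to the right and rows downward; lengths in m; the calibration is good to about 2 mm. A picture is of the moment at which its call begins: read the wrist's pose just before it. camera_params takes no time and is no camera call.
- arm.job_done(): hands the job in, once; it reports no verdict.
The state is a dict: "clock": time; "joints": joint angles; "qvel": joint speeds; "tau": joint torques, N m; "eef_pos": TCP position; "tcp_rot": TCP orientation; "wrist_force": force on the tool from outside, world axes, zero at the start; "torque": the same for the moment, N m; "opening": finger opening in m.
Only numpy, scipy, OpenCV 4.12 (cv2) and the standard library are available. Lean on these libraries where they do the work, as an engineer would, in place of code of your own. Each camera call takes 0.05 s, during which the arm holds its last target. There are 200 camera calls.

## Task

The upright transit case stands slightly ajar. Hook the latch's wire bail under the keeper's hook on the lid, setting it down gently and drawing it back only hand-snug, then push the lever over past centre until it lies fully home and the lid is clamped shut. Use light forces on the latch, leave the other things on the bench where they are, and let go at the end.

Things in the scene. Friction and masses are not known exactly. Their poses are not given: they have to be found in the camera images.
- case: Blue transit case with metal rims, fixed, standing on its hinge edge: 150 mm thick (x), 260 wide (y), 160 high. Origin under it, in the seam plane, mid-width. x runs level from the lever's half (robot's side) across the seam to the lid half, y along the seam, z up. The draw latch crosses the seam on the case's top at y = 0.
- lever_pivot (a point): Middle of the lever's pivot, in a bracket on the robot-side half, 46 mm above the case's top, 30 mm to -x of the seam; axes as the case's, pivot axis along y. The bracket is 40 x 32 mm on plan and reaches 8 mm above this point. The bail is hinged on the lever 18 mm from this pivot, on the handle's side.
- lever (a joint): Lever angle, rad: 0 = upright; grows as it leans away from the lid, down to case -x; 1.605 = home on its stop, level. Stays where left (friction 0.03 N m). With the bail hooked and snug it is at about 0 to 0.5. The throw takes up to 15 N square to the plate 45 mm from the pivot; dead centre is at about 1.15 to 1.47; beyond it the latch pulls itself home.
- handle: The lever's steel handle plate: 24 mm wide (y), 4 thick (x), 40 long (z), 8 mm roll along its end. Origin at its centre, 41 mm from the pivot; own z runs along it away from the pivot (it spans 21 to 65 mm from the pivot with the roll), own x is square to the face that looks to the lid when upright and up when home. Push on that face, under 30 N.
- bail: Wire bail: two side wires 29 mm apart, 75 mm long, and a cross bar at the end. Origin: its hinge pin on the lever; own x runs along the wires to the bar. It stays at the angle where it is left (friction 0.016 N m). Carrying its bar swings both bail and lever, against about 3 N.
- bail_bar (a point): Middle of the bail's cross bar, on its centre line, 75 mm from the bail's hinge pin; the bar is 4 mm thick and lies along the case's y. On each end a free-turning roller, 12 mm across and 7 long; 47 mm over both. Pinch the rollers' flat ends from above, fingers closing along the case's y, tips up to 15 mm below the bar; the bail then pivots freely in the grip.
- keeper_foot: Keeper on the lid's top. Origin: corner of the hook's floor and wall at nominal height, mid-width, 28 mm above the case's top; axes as the case's, leaning with the lid. The hook is 20 mm wide (y). Its floor runs from x = 0 to +24 mm, rigid. The hook's height is adjustable: the floor lies up to 8 mm above or below the origin, not reported: feel for it.
- hook_lip (a point): Lower corner of the lip's free edge, mid-width, at nominal height: 5 mm to +x of the keeper_foot origin, 5.5 mm above its floor. Moves with the lid, but not with the hook's adjustment. The lip is 2.5 mm thick above this, covers x = 0 to 5 mm before the wall, open to +x. Set the bar on the floor with its centre at least 3 mm beyond this edge, then draw it to -x under the lip to the wall.
- hook_seat (a point): Where the bar's middle sits when hooked, with the hook at nominal height: 2 mm from the wall, 2 mm above the floor (pull lifts it by up to 1.5 mm, to the lip). The bar is 4 mm thick and the gap under the lip 5.5 mm. Keep a hand-held bail's force on the hook, down or back, under 20 N; 5 N is snug.
- lid (a joint): Lid half's hinge along the bottom edge, rad: 0 = closed on its seal; 0.036 = ajar, about 7 mm at the keeper, held there by the seal's spring with about 10 N at the keeper; drawn shut it gives about 5 N per mm (about 45 N closed). Clamped it reads about -0.01 to +0.01. The keeper moves with it.
- grip_jaw: Loose steel wedge jaw, 45 x 30 x 50 mm, bystander. Origin under its centre.
- tape: Loose tape measure, 62 x 30 x 58 mm, bystander. Origin under its centre.
- specimen: Loose flat dog-bone specimen, 100 x 20 x 5 mm, bystander. Origin under its centre.
- oil: Small loose bottle, 44 mm across, 100 mm high, bystander. Origin under its centre.

How it is judged:
On the way, in this order (a step that is already met when the one before it is completed fails the run):
1. the bail's bar is under the keeper's lip and drawn up against the hook (x of bail_bar in the frame of keeper_foot between 0 and 0.006 m and z of bail_bar in the frame of keeper_foot below 0.0125 m and contact force between bail and keeper_foot above 5 N), for 0.1 s.
2. the lever is past centre and fully home, the lid drawn shut (value of joint lever above 1.54 rad and value of joint lid below 0.014 rad), for 0.2 s.
At the end, for the whole second after the job is handed in: The lever lies home (above 1.54 rad) and still, the bail's bar is in the keeper's hook (0 to 6 mm from the wall) and pulls on it with over 10 N, and the lid is clamped shut (below 0.014 rad, under 3 mm at the keeper) (all of step 2 and velocity of joint lever below 0.1 rad/s and x of bail_bar in the frame of keeper_foot between 0 and 0.006 m and contact force between bail and keeper_foot above 10 N); the robot touches nothing.
It fails at once if the bail is pressed or yanked against the keeper with over 20 N while the fingers are on the bail (contact force between the fingers and bail above 0.5 N and contact force between bail and keeper_foot above 20 N).
It fails at once if the handle plate is pushed with over 30 N (contact force between any of the fingers, the arm and handle above 30 N).
It fails at once if a bystander is moved by over 30 mm (distance of any of grip_jaw, tape, specimen, oil from where it was at the start of the episode above 0.03 m).
It also fails if it takes over 69 s, if anything falls off the work surface, if the arm or the gripper's body presses on something with over 40 N, if the wrist force passes 120 N, or if a joint passes its speed limit or range.

## Working session

There is one attempt and no reset: what is moved stays moved. The work goes in short steps, Python scripts to look and compute and a tool call to move; the robot and the scene stay as the last step left them, time stands still between calls to the robot, and variables do not carry over. Pictures are saved under pics/ and viewed, about 8 in all and at most 12, crops included, and the job is handed in when it is done.

Besides the shell and the picture viewer there is one more tool, called after "Call:" in YAML: its name, and indented under it one key for each argument. play_rows: Moves the arm, as the interface text tells. Its arguments: {"type":"object","properties":{"steps":{"type":"array"},"grip_force":{"type":"number"}},"required":["steps"]}

```bash
mkdir -p pics; cat > h.py <<'E'
import numpy as np, cv2
from scipy.spatial.transform import Rotation as Ro
from bench import status, vision, arm
def snap(name,fn):
    s=status.read_state(); im,d=vision.snapshot(name)
    cv2.imwrite('pics/'+fn+'.png',im[:,:,::-1]); np.savez('pics/'+fn+'.npz',d=d,p=s['eef_pos'],r=s['tcp_rot'])
    return im,d
def cam(name,fn):
    c=vision.camera_params(name); z=np.load('pics/'+fn+'.npz')
    if 'R' in c: R,t=np.array(c['R']),np.array(c['t']); Rc=R.T; tc=-R.T@t
    else:
        T=np.array(c['T_tool_cam']); Rt=Ro.from_rotvec(z['r']).as_matrix()
        Rc=Rt@T[:3,:3]; tc=Rt@T[:3,3]+z['p']
    return np.array(c['K']),c['k1'],Rc,tc,z['d']
def ray(name,fn,u,v):
    K,k1,Rc,tc,d=cam(name,fn)
    n=cv2.undistortPoints(np.array([[[u,v]]],float),K,np.array([k1,0,0,0,0.]))[0,0]
    return tc,Rc@np.array([n[0],n[1],1]),d
def pt(name,fn,u,v,w=1):
    tc,r,d=ray(name,fn,u,v); p=d[int(v)-w:int(v)+w+1,int(u)-w:int(u)+w+1]; p=p[p>0]
    return tc+r*np.median(p)
def ptz(name,fn,u,v,z):
    tc,r,d=ray(name,fn,u,v); return tc+r*(z-tc[2])/r[2]
def ptp(name,fn,u,v,n,o):
    tc,r,d=ray(name,fn,u,v); return tc+r*(np.dot(n,o-tc)/np.dot(n,r))
def proj(name,fn,X):
    K,k1,Rc,tc,d=cam(name,fn); X=np.atleast_2d(X)
    q=(X-tc)@Rc; n=q[:,:2]/q[:,2:]; r2=(n**2).sum(1,keepdims=True); n=n*(1+k1*r2)
    return n@K[:2,:2].T+K[:2,2]
E
python3 - <<'E'
from h import *
print(status.read_state())
a,_=snap('top','t0'); b,_=snap('side','s0')
for n in ('top','side','wrist'): print(n,vision.camera_params(n))
E
```

```text
{'clock': 0.0, 'joints': array([ 1.01391175e+00,  3.59495512e-01,  1.51147004e+00,  2.94596651e-06,
        1.27249599e+00, -1.15120942e-01]), 'qvel': array([ 0.00038604, -0.00047541,  0.00083948,  0.00024696, -0.0008579 ,
       -0.00100123]), 'tau': array([-1.43920955e-03, -5.27604783e+01, -2.78622276e+01, -6.27315549e-04,
        1.30733792e-02, -3.47261974e-06]), 'eef_pos': array([0.25617959, 0.5418155 , 0.24444491]), 'tcp_rot': array([-1.38721795, -0.87666452,  0.87942918]), 'wrist_force': array([-0.78138894, -0.25061617, -0.28935637]), 'torque': array([ 0.00321105,  0.03677155, -0.02697086]), 'opening': 0.0854256474995382}
top {'K': array([[418.70093737,   0.        , 255.09408904],
       [  0.        , 418.70093737, 187.52971573],
       [  0.        ,   0.        ,   1.        ]]), 'k1': -0.0890825110023281, 'R': array([[ 0.12740244, -0.99183828,  0.00504411],
       [-0.97008894, -0.12566496, -0.2076915 ],
       [ 0.20663025,  0.02156717, -0.97818137]]), 't': array([-0.01291601,  0.61493484,  1.02946242])}
side {'K': array([[417.97670019,   0.        , 253.81376474],
     
[... 217 characters left out ...]
-6.09986634e-01, -7.87373069e-01],
       [ 1.15187482e-01,  7.78902297e-01, -6.16476323e-01]]), 't': array([-0.5916784 ,  0.2288854 ,  1.11333987])}
wrist {'K': array([[293.33047997,   0.        , 257.77635154],
       [  0.        , 293.33047997, 192.09190365],
       [  0.        ,   0.        ,   1.        ]]), 'k1': -0.05877670515889108, 'T_tool_cam': array([[ 9.99999910e-01,  2.85550246e-04, -3.14735502e-04,
         6.29477988e-04],
       [ 3.78977837e-04, -2.64115512e-01,  9.64490981e-01,
        -1.29609603e-01],
       [ 1.92284109e-04, -9.64491013e-01, -2.64115596e-01,
         6.69773095e-02],
       [ 0.00000000e+00,  0.00000000e+00,  0.00000000e+00,
         1.00000000e+00]])}
```

```bash
python3 - <<'E'
import cv2,numpy as np
a=cv2.imread('pics/t0.png');b=cv2.imread('pics/s0.png')
cv2.imwrite('pics/both0.png',cv2.resize(np.hstack([a,b]),(800,300),interpolation=cv2.INTER_AREA))
E
```

```text
(no output)
```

View pics/both0.png

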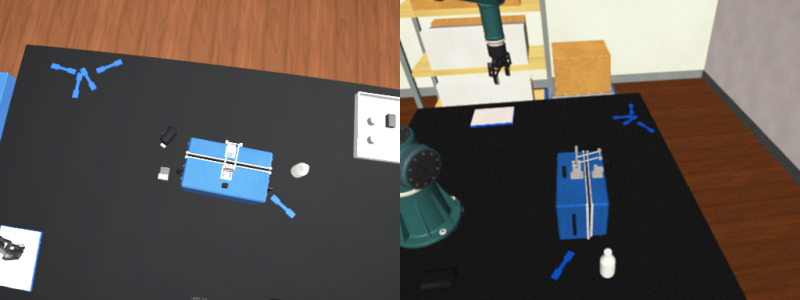

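The case is in the middle of both views (top view about col 290, row 218; side view about col 233, row 250). I'll enlarge both.

```bash
python3 - <<'E'
import cv2,numpy as np
a=cv2.imread('pics/t0.png')[170:265,225:355];b=cv2.imread('pics/s0.png')[180:275,190:290]
f=lambda m,s:cv2.resize(m,None,fx=s,fy=s,interpolation=cv2.INTER_CUBIC)
a=f(a,6);b=f(b,5)
cv2.imwrite('pics/a0.png',a)
cv2.imwrite('pics/b0.png',f(cv2.imread('pics/s0.png')[180:275,190:290],6))
E
```

```text
(no output)
```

View pics/a0.png

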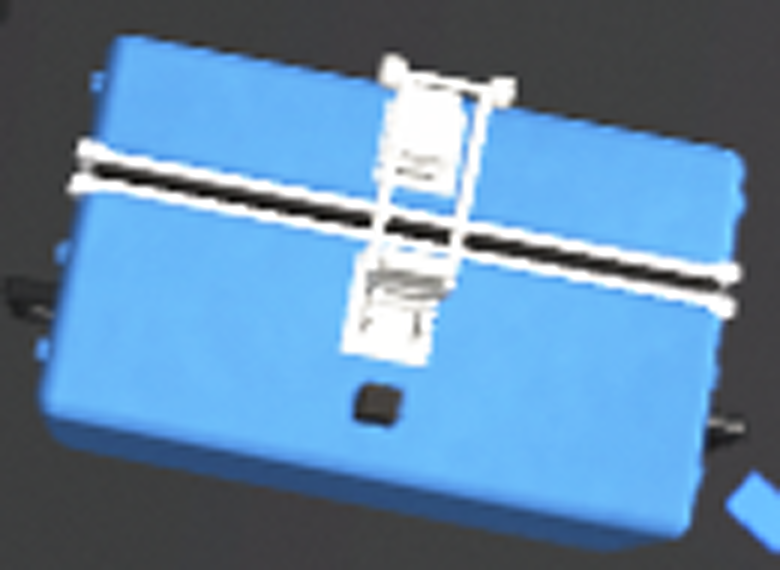

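View pics/b0.png

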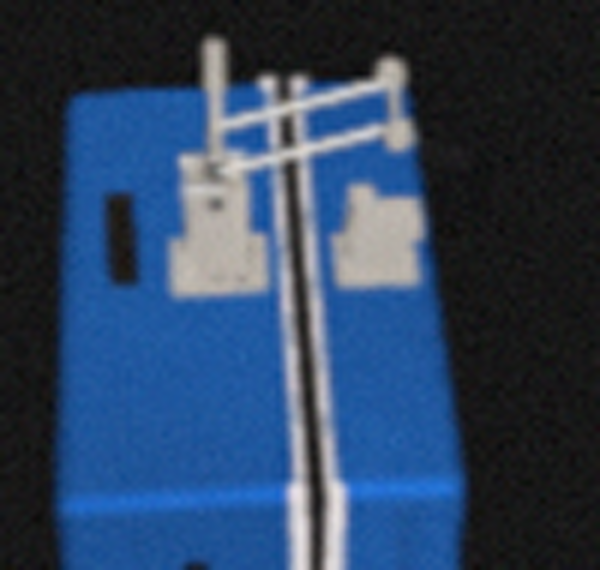

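Top crop: rollers at about (393,70) and (503,90), seam from (85,168) to (730,290). Side crop: rollers at about (391,72) and (398,135), lever upright.

```bash
python3 - <<'E'
from h import *
T=lambda u,v:(225+u/6-.4,170+v/6-.4); S=lambda u,v:(190+u/6-.4,180+v/6-.4)
A=ptz('top','t0',*T(85,168),.162);B=ptz('top','t0',*T(730,290),.162)
y=(A-B);print('len',np.linalg.norm(y));y/=np.linalg.norm(y);x=np.array([y[1],-y[0],0]);yaw=np.arctan2(x[1],x[0])
o=(A+B)/2;print('seam mid',o,'yaw',yaw)
def tri(a,b):
    M=np.zeros((3,3));q=np.zeros(3)
    for n,f,(u,v) in (('top','t0',a),('side','s0',b)):
        c,r,_=ray(n,f,u,v);r/=np.linalg.norm(r);P=np.eye(3)-np.outer(r,r);M+=P;q+=P@c
    X=np.linalg.solve(M,q);return X,[np.round(proj('top','t0',X)-a,1),np.round(proj('side','s0',X)-b,1)]
def loc(X):
    d=X-o;return np.round([d@x,d@y,X[2]-.16],4)
for nm,a,b in (('rol+y',(393,68),(391,72)),('rol-y',(503,90),(398,133))):
    X,e=tri(T(*a),S(*b));print(nm,X,e,loc(X))
# side view seam ends at near end
n=x
print(ptz('side','s0',*S(315,490),.162),loc(ptz('side','s0',*S(315,490),.162)),loc(ptz('side','s0',*S(285,85),.162)))
for nm,p in (('lever top',T(405,285)),('keeper',T(430,150)),('bracket',T(390,340))): X=pt('top','t0',*p);print(nm,X,loc(X))
for nm,p in (('lever',S(215,60)),('keeper s',S(385,240)),('roll-',S(398,135)),('roll+',S(391,72))): X=pt('side','s0',*p);print(nm,X,loc(X))
E
```

```text
len 0.25769550413102243
seam mid [ 0.55392995 -0.02972787  0.162     ] yaw -0.06168807452252413
rol+y [ 0.59821439 -0.0120284   0.24447484] [array([[ 0. , -0.1]]), array([[-0.1,  0. ]])] [0.0431 0.0204 0.0845]
rol-y [ 0.59499032 -0.05258816  0.24530971] [array([[ 0. , -0.1]]), array([[-0.1,  0. ]])] [ 0.0424 -0.0203  0.0853]
[ 0.54745064 -0.15949743  0.162     ] [ 0.0015 -0.1299  0.002 ] [0.0035 0.1218 0.002 ]
lever top [ 0.52157386 -0.02617529  0.23015441] [-0.0325  0.0016  0.0702]
keeper [ 0.58054783 -0.03294583  0.19082173] [ 0.0268 -0.0016  0.0308]
bracket [ 0.50960503 -0.02789203  0.16233579] [-0.0444 -0.0009  0.0023]
lever [ 0.52612892 -0.02746258  0.27024741] [-0.0279  0.0005  0.1102]
keeper s [ 0.59160508 -0.04207635  0.1805056 ] [ 0.0384 -0.01    0.0205]
roll- [ 0.59467755 -0.05597809  0.24712163] [ 0.0423 -0.0237  0.0871]
roll+ [ 0.59795771 -0.01531886  0.24709273] [0.0431 0.0171 0.0871]
```

```bash
cat >> h.py <<'E'
YAW=-0.0617; CX=np.array([np.cos(YAW),np.sin(YAW),0]); CY=np.array([-np.sin(YAW),np.cos(YAW),0])
O=np.array([0.5545,-0.0297,0.16])   # case-top point in the seam plane
def loc(X): d=np.asarray(X)-O; return np.round(np.array([d@CX,d@CY,d[2]])*1000,1)
def wor(l): l=np.array(l)/1000; return O+l[0]*CX+l[1]*CY+[0,0,l[2]]
def now():
    s=status.read_state(); R=Ro.from_rotvec(s['tcp_rot']).as_matrix()
    F=s['wrist_force']; print('t',round(s['clock'],2),'loc',loc(s['eef_pos']),'F(case)',np.round([F@CX,F@CY,F[2]],1),'open',round(s['opening']*1e3,1))
    print('toolaxes in case xyz:',np.round(np.array([CX,CY,[0,0,1]])@R,3).tolist()); return s,R
E
python3 - <<'E'
from h import *
s,R=now(); 
# desired: tool y down, tool x = +-CY
for sg in (1,-1):
    tx=sg*CY; ty=np.array([0,0,-1.]); Rd=np.c_[tx,ty,np.cross(tx,ty)]
    d=R.T@Rd; print(sg,Ro.from_matrix(d).as_rotvec(),'cam side (tool z in case)',Rd[:,2]@CX)
tgt=wor([45,0,150]); print('tool shift mm with present axes',R.T@(tgt-s['eef_pos'])*1e3)
E
```

```text
t 0.1 loc [-332.9  552.1   84.5] F(case) [0.1 0.2 0.5] open 85.3
toolaxes in case xyz: [[0.371, -0.001, -0.929], [0.929, -0.001, 0.371], [-0.002, -1.0, 0.0]]
1 [-0.00051333 -0.38010604 -0.001578  ] cam side (tool z in case) -1.0000000000000002
-1 [ 2.20543185e-03  2.76148569e+00 -7.17438763e-04] cam side (tool z in case) 1.0000000000000002
tool shift mm with present axes [-372.59099311  -64.9676374  -555.79545722]
```

Call:
play_rows:
  steps:
    - {"y":-33,"yaw":-0.127}
    - {"y":-33,"yaw":-0.127}
    - {"yaw":-0.127}
    - {"x":-50,"z":-34}
    - {"x":-50,"z":-34}
    - {"x":-50,"z":-34}
    - {"x":-50,"z":-34}
    - {"x":-50,"z":-34}
    - {"x":-50,"z":-34}
    - {"x":-50,"z":-34}
    - {"x":-50,"z":-34}
    - {"x":-50,"z":-34}
    - {"x":-50,"z":-34}
    - {"x":-50,"z":-34}
    - {}

```text
invalid input at $.steps[0]: expected keys claw, x, y, z, yaw
```

```bash
python3 - <<'E'
from h import *
s,R=now(); tx=CY; ty=np.array([0,0,-1.]); Rd=np.c_[tx,ty,np.cross(tx,ty)]; print(Ro.from_matrix(R.T@Rd).as_rotvec())
im,d=snap('wrist','w1'); cv2.imwrite('pics/w1b.png',cv2.resize(im[:,:,::-1],(800,600)))
print(proj('wrist','w1',[wor([43,20,85]),wor([43,-20,85]),wor([-30,0,111]),wor([33,0,28])])*800/512)
E
```

```text
t 0.1 loc [-332.9  552.1   84.5] F(case) [0.1 0.2 0.5] open 85.3
toolaxes in case xyz: [[0.371, -0.001, -0.929], [0.929, -0.001, 0.371], [-0.002, -1.0, 0.0]]
[-0.00051333 -0.38010604 -0.001578  ]
[[ 12.25445021 912.69559276]
 [ -9.08363865 900.01603338]
 [-42.05198239 861.36438779]
 [  7.20311282 866.52036536]]
```

View pics/w1b.png

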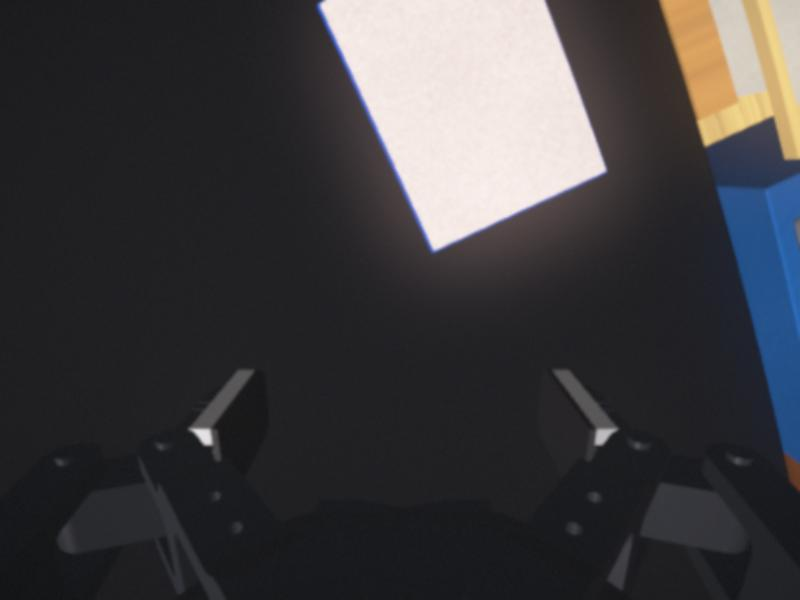

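The move was refused because every row needs all its keys, so this wrist view shows only the bench at the start pose. I'll send it again with complete rows.

Call:
play_rows:
  steps:
    - {"claw":0,"x":0,"y":-33,"z":0,"yaw":-0.127}
    - {"claw":0,"x":0,"y":-33,"z":0,"yaw":-0.127}
    - {"claw":0,"x":0,"y":0,"z":0,"yaw":-0.127}
    - {"claw":0,"x":-50,"y":0,"z":-34,"yaw":0}
    - {"claw":0,"x":-50,"y":0,"z":-34,"yaw":0}
    - {"claw":0,"x":-50,"y":0,"z":-34,"yaw":0}
    - {"claw":0,"x":-50,"y":0,"z":-34,"yaw":0}
    - {"claw":0,"x":-50,"y":0,"z":-34,"yaw":0}
    - {"claw":0,"x":-50,"y":0,"z":-34,"yaw":0}
    - {"claw":0,"x":-50,"y":0,"z":-34,"yaw":0}
    - {"claw":0,"x":-50,"y":0,"z":-34,"yaw":0}
    - {"claw":0,"x":-50,"y":0,"z":-34,"yaw":0}
    - {"claw":0,"x":-50,"y":0,"z":-34,"yaw":0}
    - {"claw":0,"x":-50,"y":0,"z":-34,"yaw":0}
    - {"claw":0,"x":0,"y":0,"z":0,"yaw":0}
  grip_force: 30

```text
clock: 2.02
eef_pos: [0.614, -0.0427, 0.3095]
tcp_rot: [-1.23, -1.174, 1.18]
wrist_force: [-0.6, 0.5, -0.4]
opening: 0.0852
```

```bash
python3 - <<'E'
from h import *
s,R=now(); tx=CY; ty=np.array([0,0,-1.]); Rd=np.c_[tx,ty,np.cross(tx,ty)]; print(Ro.from_matrix(R.T@Rd).as_rotvec())
im,d=snap('wrist','w1'); cv2.imwrite('pics/w1b.png',cv2.resize(im[:,:,::-1],(800,600)))
print(proj('wrist','w1',[wor([43,20,85]),wor([43,-20,85]),wor([-30,0,111]),wor([33,0,28])])*800/512)
E
```

```text
t 2.02 loc [ 60.2  -9.3 149.5] F(case) [-0.6  0.5 -0.4] open 85.2
toolaxes in case xyz: [[-0.017, -0.002, -1.0], [1.0, -0.003, -0.017], [-0.003, -1.0, 0.002]]
[-0.00200354  0.01739687 -0.00287601]
[[469.34052933 293.77969702]
 [377.95021213 292.13665933]
 [432.78989803 106.31444059]
 [420.01181913 249.90827579]]
```

View pics/w1b.png

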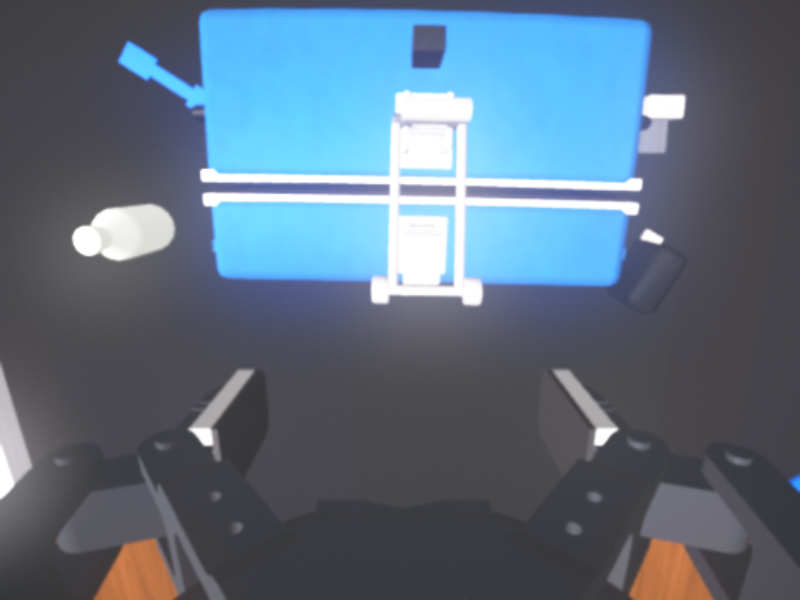

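The wrist view shows the rollers at about (381,291) and (472,292), within 3 px of the prediction. The lever is at the top and the keeper at about (424,250). Next I'll enlarge the keeper to find its wall.

```bash
python3 - <<'E'
from h import *
w=cv2.imread('pics/w1.png')[125:200,235:310]; s=cv2.imread('pics/s0.png')[205:233,238:266]
f=lambda m,n:cv2.resize(m,(n,n),interpolation=cv2.INTER_CUBIC)
w=f(w,400); s=f(s,400)
for m,c,k in ((w,75,10),(s,28,4)):
    for i in range(0,c,k): cv2.putText(m,str(i),(int(i*400/c),10),0,.35,(0,255,255)); cv2.putText(m,str(i),(0,int(i*400/c)+4),0,.35,(0,255,255)); cv2.line(m,(int(i*400/c),12),(int(i*400/c),20),(0,0,255),1)
cv2.imwrite('pics/k.png',np.hstack([w,s]))
E
```

```text
(no output)
```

View pics/k.png

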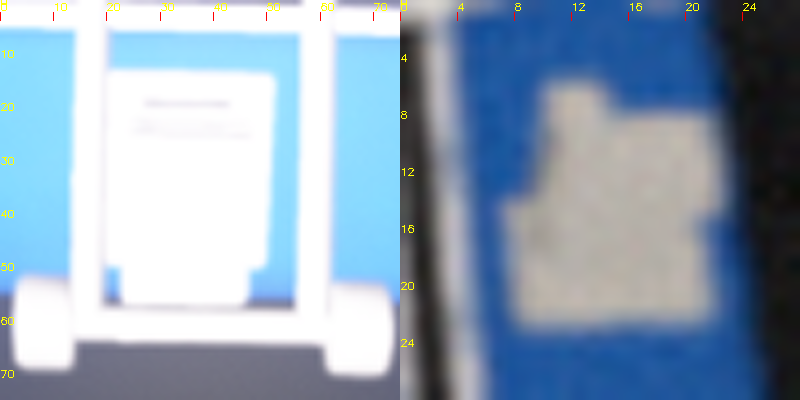

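```bash
python3 - <<'E'
from h import *
n=CY; o=wor([0,-10,0])
W=lambda u,v:(235+u-.3,125+v-.3); S=lambda u,v:(238+u,205+v)
for z in (20,28,36):
    print(z,'floor end',loc(ptz('wrist','w1',*W(35,57),.16+z/1000)),'line19',loc(ptz('wrist','w1',*W(36,19),.16+z/1000+.008)),'line26',loc(ptz('wrist','w1',*W(36,25.5),.16+z/1000+.008)))
print('base z~4', [loc(ptz('wrist','w1',*W(36,v),.16+.004)) for v in (13,50)])
for nm,p in (('floor end mid',(21.8,8)),('floor end low',(22,13)),('lip right top',(13.8,6)),('lip right foot',(14.3,8)),('left top',(9.8,6)),('base left',(7.3,14)),('base right bottom',(21.6,22))):
    print(nm,loc(ptp('side','s0',*S(*p),n,o)))
print('seam rims w', [loc(ptz('wrist','w1',(u)*.64-.3,(v)*.64-.3,.162)) for u,v in ((212,175),(212,199),(636,184),(636,208))])
for p in ((36,40),(36,50),(36,30),(36,22)): print('depth',p,loc(pt('wrist','w1',*W(*p))))
print('rollers', [loc(ptz('wrist','w1',u*.64-.3,v*.64-.3,.2453)) for u,v in ((380,290.5),(472,292))])
print('wrist/side lever')
E
```

```text
20 floor end [54.1  1.6 20. ] line19 [19.   1.2 28. ] line26 [24.6  1.4 28. ]
28 floor end [52.2  1.3 28. ] line19 [18.2  0.9 36. ] line26 [23.6  1.1 36. ]
36 floor end [50.4  1.  36. ] line19 [17.4  0.6 44. ] line26 [22.6  0.7 44. ]
base z~4 [array([15.9,  2.1,  4. ]), array([50.9,  3.1,  4. ])]
floor end mid [ 52.7 -10.   40.9]
floor end low [ 53.3 -10.   24.6]
lip right top [ 33.  -10.   48.7]
lip right foot [ 34.2 -10.   42.2]
left top [ 23.2 -10.   49.4]
base left [ 16.8 -10.   24. ]
base right bottom [ 52.6 -10.   -5.5]
seam rims w [array([  -6. , -123.6,    2. ]), array([   8. , -124.7,    2. ]), array([ -5.6, 128.5,   2. ]), array([  8.4, 130.5,   2. ])]
depth (36, 40) [37.4  1.8 26.6]
depth (36, 50) [46.4  2.1 25.7]
depth (36, 30) [27.5  1.2 34.7]
depth (36, 22) [22.9  1.8 16.5]
rollers [array([ 42. , -19.3,  85.3]), array([41.9, 20.9, 85.3])]
wrist/side lever
```

Call:
play_rows:
  steps:
    - {"claw":0,"x":10,"y":0,"z":16,"yaw":0.017}
    - {"claw":0,"x":0,"y":25,"z":0,"yaw":0}
    - {"claw":0,"x":0,"y":0,"z":0,"yaw":0}

```text
clock: 2.45
eef_pos: [0.5918, -0.0246, 0.284]
tcp_rot: [-1.231, -1.161, 1.169]
wrist_force: [-0.7, -0.4, 0.1]
opening: 0.0855
```

```bash
python3 -c "
from h import *
now()"
```

```text
t 2.45 loc [ 36.9   7.4 124. ] F(case) [-0.7 -0.5  0.1] open 85.5
toolaxes in case xyz: [[-0.003, -0.007, -1.0], [1.0, 0.0, -0.003], [0.0, -1.0, 0.007]]
```

Call:
play_rows:
  steps:
    - {"claw":0,"x":-6.5,"y":0,"z":-6.5,"yaw":0}
    - {"claw":0,"x":0,"y":0,"z":0,"yaw":0}
    - {"claw":0,"x":0,"y":20,"z":0,"yaw":0}
    - {"claw":0,"x":0,"y":19,"z":0,"yaw":0}
    - {"claw":0,"x":0,"y":0,"z":0,"yaw":0}

```text
clock: 3.08
eef_pos: [0.5994, -0.0297, 0.2493]
tcp_rot: [-1.236, -1.168, 1.167]
wrist_force: [-0.6, -0.6, 0.2]
opening: 0.0856
```

```bash
python3 -c "
from h import *
now()"
```

```text
t 3.08 loc [44.8  2.8 89.3] F(case) [-0.6 -0.6  0.2] open 85.6
toolaxes in case xyz: [[-0.005, 0.0, -1.0], [1.0, 0.0, -0.005], [0.0, -1.0, -0.0]]
```

Call:
play_rows:
  steps:
    - {"claw":0,"x":-2,"y":5,"z":0.5,"yaw":0}
    - {"claw":0.3,"x":0,"y":0,"z":0,"yaw":0}
    - {"claw":0.35,"x":0,"y":0,"z":0,"yaw":0}
    - {"claw":0.4,"x":0,"y":0,"z":0,"yaw":0}
    - {"claw":0.45,"x":0,"y":0,"z":0,"yaw":0}
    - {"claw":0.6,"x":0,"y":0,"z":0,"yaw":0}
    - {"claw":0.8,"x":0,"y":0,"z":0,"yaw":0}
    - {"claw":1,"x":0,"y":0,"z":0,"yaw":0}
  grip_force: 30

```text
clock: 4.08
eef_pos: [0.6006, -0.0322, 0.2472]
tcp_rot: [-1.24, -1.17, 1.165]
wrist_force: [0.3, -0.1, -0.1]
opening: 0.0458
```

```bash
python3 - <<'E'
from h import *
now(); im,d=snap('wrist','w2'); cv2.imwrite('pics/w2b.png',cv2.resize(im[100:384,100:412,::-1],None,fx=1.8,fy=1.8))
E
```

```text
t 4.08 loc [46.1  0.3 87.2] F(case) [ 0.3 -0.1 -0.1] open 45.8
toolaxes in case xyz: [[-0.005, 0.005, -1.0], [1.0, -0.001, -0.005], [-0.001, -1.0, -0.005]]
```

View pics/w2b.png

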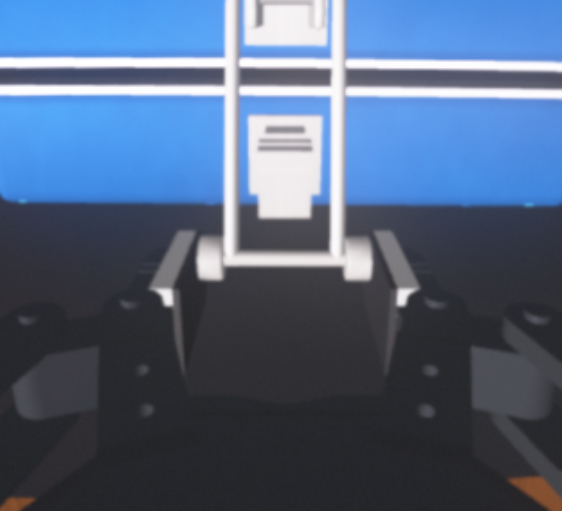

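The rollers (198–225 and 345–372, row 258) sit between the pads. I'll let the grip settle and check that the opening has stopped changing.

Call:
play_rows:
  steps:
    - {"claw":1,"x":0,"y":0,"z":0,"yaw":0}
    - {"claw":1,"x":0,"y":0,"z":0,"yaw":0}
    - {"claw":1,"x":0,"y":0,"z":0,"yaw":0}

```text
clock: 4.5
eef_pos: [0.6005, -0.0322, 0.2472]
tcp_rot: [-1.24, -1.17, 1.165]
wrist_force: [0.1, -0.3, 0.7]
opening: 0.0465
```

```bash
python3 - <<'E'
from h import *
now()
W=lambda u,v:(100+u/1.8-.3,100+v/1.8-.3)
for nm,p,z in (('floor end',(285,218),26),('lines',(285,130),33),('l2',(285,142),33),('l3',(285,149),33),('bar',(285,258),86),('bar rear z82',(285,258),82)): print(nm,loc(ptz('wrist','w2',*W(*p),.16+z/1000)))
for p in ((285,135),(285,160),(285,175),(285,205),(285,122),(285,258)): print(p,loc(pt('wrist','w2',*W(*p))))
E
```

```text
t 4.5 loc [46.1  0.3 87.2] F(case) [ 0.1 -0.2  0.7] open 46.5
toolaxes in case xyz: [[-0.005, 0.005, -1.0], [1.0, -0.001, -0.005], [-0.001, -1.0, -0.005]]
floor end [52.6  1.1 26. ]
lines [16.6  0.9 33. ]
l2 [21.  1. 33.]
l3 [23.5  1.  33. ]
bar [40.9  1.1 86. ]
bar rear z82 [42.8  1.1 82. ]
(285, 135) [22.1  1.  15.9]
(285, 160) [27.1  1.  34.8]
(285, 175) [32.8  1.  34.5]
(285, 205) [47.3  1.1 25.9]
(285, 122) [19.5  0.9  3. ]
(285, 258) [40.7  1.1 86.3]
```

Call:
play_rows:
  steps:
    - {"claw":1,"x":0.5,"y":12,"z":0,"yaw":0}
    - {"claw":1,"x":0,"y":12,"z":0,"yaw":0}
    - {"claw":1,"x":0,"y":12,"z":0,"yaw":0}
    - {"claw":1,"x":0,"y":8,"z":0,"yaw":0}
    - {"claw":1,"x":0,"y":0,"z":0,"yaw":0}

```text
clock: 5.12
eef_pos: [0.5998, -0.0321, 0.1987]
tcp_rot: [-1.238, -1.168, 1.167]
wrist_force: [1.6, 0.1, -0.3]
opening: 0.0458
```

```bash
python3 - <<'E'
from h import *
now()
E
```

```text
t 5.12 loc [45.3  0.4 38.7] F(case) [ 1.6  0.2 -0.3] open 45.8
toolaxes in case xyz: [[-0.005, 0.002, -1.0], [1.0, -0.001, -0.005], [-0.001, -1.0, -0.002]]
```

Call:
play_rows:
  steps:
    - {"claw":1,"x":0,"y":3,"z":0,"yaw":0}
    - {"claw":1,"x":0,"y":2.5,"z":0,"yaw":0}
    - {"claw":1,"x":0,"y":0,"z":0,"yaw":0}

```text
clock: 5.5
eef_pos: [0.599, -0.032, 0.1931]
tcp_rot: [-1.237, -1.167, 1.168]
wrist_force: [-1.1, -1.5, 0.7]
opening: 0.0459
```

Call:
play_rows:
  steps:
    - {"claw":1,"x":0,"y":1,"z":0,"yaw":0}
    - {"claw":1,"x":0,"y":0,"z":0,"yaw":0}

```text
clock: 5.75
eef_pos: [0.599, -0.032, 0.1924]
tcp_rot: [-1.237, -1.167, 1.168]
wrist_force: [-2.0, -0.2, 1.0]
opening: 0.0461
```

Call:
play_rows:
  steps:
    - {"claw":1,"x":0,"y":1,"z":0,"yaw":0}
    - {"claw":1,"x":0,"y":0,"z":0,"yaw":0}

```text
clock: 6.0
eef_pos: [0.599, -0.032, 0.1916]
tcp_rot: [-1.237, -1.167, 1.168]
wrist_force: [-1.1, -0.3, 0.7]
opening: 0.0461
```

Call:
play_rows:
  steps:
    - {"claw":1,"x":0,"y":1,"z":0,"yaw":0}
    - {"claw":1,"x":0,"y":0,"z":0,"yaw":0}

```text
clock: 6.25
eef_pos: [0.599, -0.032, 0.1907]
tcp_rot: [-1.237, -1.168, 1.168]
wrist_force: [-1.7, -1.5, 2.1]
opening: 0.046
```

Call:
play_rows:
  steps:
    - {"claw":1,"x":0,"y":1,"z":0,"yaw":0}
    - {"claw":1,"x":0,"y":0,"z":0,"yaw":0}

```text
clock: 6.5
eef_pos: [0.5992, -0.032, 0.1907]
tcp_rot: [-1.238, -1.168, 1.167]
wrist_force: [-2.3, -0.7, 2.3]
opening: 0.0461
```

Call:
play_rows:
  steps:
    - {"claw":1,"x":0,"y":1,"z":0,"yaw":0}
    - {"claw":1,"x":0,"y":0,"z":0,"yaw":0}

```text
clock: 6.75
eef_pos: [0.5994, -0.0321, 0.1907]
tcp_rot: [-1.239, -1.169, 1.167]
wrist_force: [-2.4, -0.4, 1.7]
opening: 0.0459
```

Call:
play_rows:
  steps:
    - {"claw":1,"x":0,"y":0.3,"z":2,"yaw":0}
    - {"claw":1,"x":0,"y":0.3,"z":2,"yaw":0}
    - {"claw":1,"x":0,"y":0.3,"z":0,"yaw":0}

```text
clock: 7.12
eef_pos: [0.5989, -0.0321, 0.1907]
tcp_rot: [-1.245, -1.174, 1.163]
wrist_force: [-1.6, -0.1, 5.0]
opening: 0.0459
```

```bash
python3 - <<'E'
from h import *
now(); 
E
```

```text
t 7.12 loc [44.5  0.3 30.7] F(case) [-1.6 -0.2  5. ] open 45.9
toolaxes in case xyz: [[-0.005, 0.011, -1.0], [1.0, -0.002, -0.005], [-0.002, -1.0, -0.011]]
```

Call:
play_rows:
  steps:
    - {"claw":1,"x":0,"y":0,"z":3,"yaw":0}
    - {"claw":1,"x":0,"y":0,"z":0,"yaw":0}

```text
clock: 7.38
eef_pos: [0.5968, -0.032, 0.1908]
tcp_rot: [-1.246, -1.175, 1.162]
wrist_force: [0.4, -1.0, 2.5]
opening: 0.046
```

```bash
python3 - <<'E'
from h import *
s,R=now(); print(s['torque'],s['tau'].round(1))
E
```

```text
t 7.38 loc [42.3  0.4 30.8] F(case) [ 0.5 -0.9  2.5] open 46.0
toolaxes in case xyz: [[-0.005, 0.013, -1.0], [1.0, -0.001, -0.005], [-0.002, -1.0, -0.013]]
[-0.06977557  0.00693336 -0.00879891] [  0.3 -52.  -24.7   0.1  -0.    0. ]
```

Call:
play_rows:
  steps:
    - {"claw":1,"x":0,"y":0,"z":3,"yaw":0}
    - {"claw":1,"x":0,"y":0,"z":0,"yaw":0}

```text
clock: 7.62
eef_pos: [0.5943, -0.0318, 0.1909]
tcp_rot: [-1.247, -1.176, 1.162]
wrist_force: [1.4, 0.1, 2.5]
opening: 0.0462
```

Call:
play_rows:
  steps:
    - {"claw":1,"x":0,"y":0,"z":2,"yaw":0}
    - {"claw":1,"x":0,"y":0,"z":0,"yaw":0}

```text
clock: 7.88
eef_pos: [0.5926, -0.0317, 0.191]
tcp_rot: [-1.248, -1.177, 1.161]
wrist_force: [1.4, -1.3, 2.2]
opening: 0.0459
```

```bash
python3 - <<'E'
from h import *
s,R=now(); print(s['torque'])
E
```

```text
t 7.88 loc [38.1  0.3 31. ] F(case) [ 1.4 -1.2  2.2] open 45.9
toolaxes in case xyz: [[-0.004, 0.015, -1.0], [1.0, -0.001, -0.004], [-0.001, -1.0, -0.015]]
[ 0.00568088 -0.28722455  0.03053474]
```

Call:
play_rows:
  steps:
    - {"claw":1,"x":0,"y":0,"z":2,"yaw":0}
    - {"claw":1,"x":0,"y":0,"z":0,"yaw":0}

```text
clock: 8.12
eef_pos: [0.5908, -0.0316, 0.1911]
tcp_rot: [-1.249, -1.178, 1.161]
wrist_force: [1.8, -0.8, 2.3]
opening: 0.0462
```

Call:
play_rows:
  steps:
    - {"claw":1,"x":0,"y":0,"z":2,"yaw":0}
    - {"claw":1,"x":0,"y":0,"z":0,"yaw":0}

```text
clock: 8.38
eef_pos: [0.5893, -0.0315, 0.1911]
tcp_rot: [-1.25, -1.178, 1.16]
wrist_force: [2.7, 0.2, 1.6]
opening: 0.0459
```

```bash
python3 - <<'E'
from h import *
s,R=now(); print(s['torque'])
E
```

```text
t 8.38 loc [34.8  0.4 31.1] F(case) [2.7 0.3 1.6] open 45.9
toolaxes in case xyz: [[-0.004, 0.017, -1.0], [1.0, -0.001, -0.004], [-0.001, -1.0, -0.017]]
[-0.05628052 -0.47538045 -0.02467222]
```

Call:
play_rows:
  steps:
    - {"claw":1,"x":0,"y":0,"z":2,"yaw":0}
    - {"claw":1,"x":0,"y":0,"z":0,"yaw":0}

```text
clock: 8.62
eef_pos: [0.5893, -0.0315, 0.1912]
tcp_rot: [-1.253, -1.181, 1.158]
wrist_force: [2.4, -0.2, 0.9]
opening: 0.0458
```

Call:
play_rows:
  steps:
    - {"claw":1,"x":0,"y":0,"z":2,"yaw":0}
    - {"claw":1,"x":0,"y":0,"z":0,"yaw":0}

```text
clock: 8.88
eef_pos: [0.5893, -0.0315, 0.1912]
tcp_rot: [-1.256, -1.184, 1.156]
wrist_force: [2.6, -0.3, 1.0]
opening: 0.0461
```

Call:
play_rows:
  steps:
    - {"claw":1,"x":0,"y":0,"z":2,"yaw":0}
    - {"claw":1,"x":0,"y":0,"z":0,"yaw":0}

```text
clock: 9.12
eef_pos: [0.5892, -0.0315, 0.1912]
tcp_rot: [-1.259, -1.187, 1.154]
wrist_force: [3.4, -0.8, -0.5]
opening: 0.046
```

Call:
play_rows:
  steps:
    - {"claw":1,"x":0,"y":0,"z":3,"yaw":0}

```text
clock: 9.25
eef_pos: [0.5889, -0.0315, 0.1915]
tcp_rot: [-1.264, -1.191, 1.151]
wrist_force: [14.9, -0.4, -8.0]
opening: 0.046
```

Call:
play_rows:
  steps:
    - {"claw":1,"x":0,"y":0,"z":4,"yaw":0}

```text
clock: 9.38
eef_pos: [0.5886, -0.0315, 0.1916]
tcp_rot: [-1.27, -1.196, 1.147]
wrist_force: [17.2, -0.1, -11.0]
opening: 0.0457
```

```bash
python3 - <<'E'
from h import *
s,R=now(); print(s['torque'])
E
```

```text
t 9.38 loc [34.2  0.3 31.6] F(case) [ 17.2   1.  -11. ] open 45.7
toolaxes in case xyz: [[-0.003, 0.043, -0.999], [1.0, -0.001, -0.003], [-0.001, -0.999, -0.043]]
[ 0.00388327 -2.61974751  0.03958708]
```

Hooked: the pull reads 17 N back, with the bar bearing up under the lip. I'll ease off straight away and then release.

Call:
play_rows:
  steps:
    - {"claw":1,"x":0,"y":0,"z":0,"yaw":0}
    - {"claw":1,"x":0,"y":0,"z":0,"yaw":0}

```text
clock: 9.62
eef_pos: [0.5892, -0.0316, 0.1919]
tcp_rot: [-1.271, -1.197, 1.146]
wrist_force: [3.6, -0.2, 0.7]
opening: 0.0464
```

Call:
play_rows:
  steps:
    - {"claw":0.4,"x":0,"y":0,"z":0,"yaw":0}
    - {"claw":0.2,"x":0,"y":0,"z":0,"yaw":0}
    - {"claw":0,"x":0,"y":0,"z":0,"yaw":0}
    - {"claw":0,"x":0,"y":0,"z":0,"yaw":0}
    - {"claw":0,"x":0,"y":0,"z":0,"yaw":0}

```text
clock: 10.25
eef_pos: [0.5834, -0.0307, 0.1896]
tcp_rot: [-1.261, -1.189, 1.151]
wrist_force: [-0.2, -0.9, 0.1]
opening: 0.0853
```

```bash
python3 - <<'E'
from h import *
s,R=now(); im,d=snap('wrist','w3'); im2,_=snap('side','s3')
a=cv2.resize(im[60:300,140:380,::-1],(400,400)); b=cv2.resize(im2[180:250,190:260,::-1],(400,400),interpolation=cv2.INTER_CUBIC)
cv2.imwrite('pics/v3.png',np.hstack([a,b]))
E
```

```text
t 10.25 loc [28.9  0.8 29.6] F(case) [-0.2 -0.9  0.1] open 85.3
toolaxes in case xyz: [[-0.004, 0.033, -0.999], [1.0, -0.0, -0.004], [-0.0, -0.999, -0.033]]
```

View pics/v3.png

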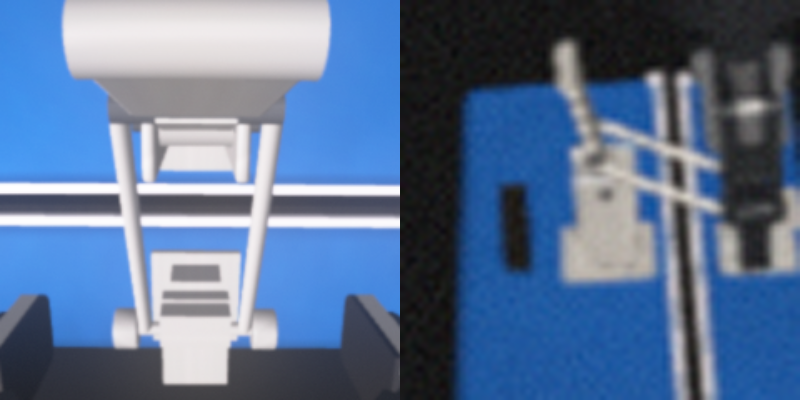

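The wrist view shows the rollers seated beside the hook at about (125,328) and (262,328), with the bar hidden under the lip. The side view shows the lever leaning back slightly. Next I'll rise, close the fingers and come at the lid-side face of the handle.

Call:
play_rows:
  steps:
    - {"claw":0,"x":0,"y":-20,"z":0,"yaw":0}
    - {"claw":0,"x":0,"y":-30,"z":0,"yaw":0}
    - {"claw":0,"x":0,"y":-30,"z":0,"yaw":0}
    - {"claw":0.5,"x":0,"y":-4,"z":0,"yaw":0}
    - {"claw":1,"x":0,"y":0,"z":0,"yaw":0}
    - {"claw":1,"x":0,"y":0,"z":0,"yaw":0}
    - {"claw":1,"x":0,"y":0,"z":0,"yaw":0}
    - {"claw":1,"x":0,"y":0,"z":0,"yaw":0}
    - {"claw":1,"x":0,"y":0,"z":0,"yaw":0}

```text
clock: 11.48
eef_pos: [0.5783, -0.0302, 0.2711]
tcp_rot: [-1.254, -1.184, 1.154]
wrist_force: [-0.1, -0.4, -0.7]
opening: -0.0002
```

```bash
python3 - <<'E'
from h import *
s,R=now()
n=CY;S=lambda u,v:(190+(u-400)/5.714-.4,180+v/5.714-.4)
for yy in (0,-12):
    o=wor([0,1+yy,0]); print([loc(ptp('side','s3',*S(u,v),n,o)) for u,v in ((566,48),(592,140),(604,170))])
p=np.load('pics/s3.npz'); print(loc(pt('side','s3',*S(566,55))),loc(pt('side','s3',*S(580,100))))
W=lambda u,v:(140+u*.6,60+v*.6); print([loc(pt('wrist','w3',*W(u,v))) for u,v in ((195,20),(195,60),(195,100),(195,15))])
E
```

```text
t 11.47 loc [ 23.8   1.  111.1] F(case) [-0.1 -0.4 -0.7] open -0.2
toolaxes in case xyz: [[-0.004, 0.025, -1.0], [1.0, 0.001, -0.004], [0.001, -1.0, -0.025]]
[array([-44.1,   1. , 115.6]), array([-35.7,   1. ,  66.2]), array([-31.3,   1. ,  49.3])]
[array([-43.9, -11. , 124.6]), array([-35.5, -11. ,  75.9]), array([-31.2, -11. ,  59.3])]
[-44.4   3.6 110. ] [-39.6  -7.   94.3]
[array([nan, nan, nan]), array([nan, nan, nan]), array([-37.9,   1. ,  86.7]), array([nan, nan, nan])]
  return _methods._mean(a, axis=axis, dtype=dtype,
  ret = ret.dtype.type(ret / rcount)
```

Call:
play_rows:
  steps:
    - {"claw":1,"x":0,"y":0,"z":16,"yaw":0}
    - {"claw":1,"x":0,"y":0,"z":15,"yaw":0}
    - {"claw":1,"x":0,"y":0,"z":7,"yaw":0}
    - {"claw":1,"x":0,"y":0,"z":0,"yaw":0}

```text
clock: 11.98
eef_pos: [0.5364, -0.0276, 0.2699]
tcp_rot: [-1.253, -1.183, 1.155]
wrist_force: [-0.2, 0.3, 0.5]
opening: 0.0
```

```bash
python3 - <<'E'
from h import *
now()
E
```

```text
t 11.97 loc [-18.2   1.  109.9] F(case) [-0.2  0.3  0.5] open 0.0
toolaxes in case xyz: [[-0.004, 0.024, -1.0], [1.0, 0.001, -0.004], [0.001, -1.0, -0.024]]
```

Call:
play_rows:
  steps:
    - {"claw":1,"x":0,"y":0,"z":4,"yaw":0}
    - {"claw":1,"x":0,"y":0,"z":3,"yaw":0}

```text
clock: 12.22
eef_pos: [0.5297, -0.0273, 0.2701]
tcp_rot: [-1.255, -1.184, 1.154]
wrist_force: [0.5, -0.1, -0.5]
opening: -0.0002
```

Call:
play_rows:
  steps:
    - {"claw":1,"x":0,"y":0,"z":3,"yaw":0}
    - {"claw":1,"x":0,"y":0,"z":3,"yaw":0}

```text
clock: 12.48
eef_pos: [0.5239, -0.027, 0.27]
tcp_rot: [-1.255, -1.185, 1.154]
wrist_force: [3.0, -0.4, -0.7]
opening: -0.0003
```

Call:
play_rows:
  steps:
    - {"claw":1,"x":0,"y":0,"z":3,"yaw":0}
    - {"claw":1,"x":0,"y":0,"z":3,"yaw":0}

```text
clock: 12.72
eef_pos: [0.5205, -0.0269, 0.2704]
tcp_rot: [-1.26, -1.189, 1.151]
wrist_force: [6.2, -0.4, -2.2]
opening: 0.0001
```

```bash
python3 - <<'E'
from h import *
now()
E
```

```text
t 12.72 loc [-34.1   0.7 110.4] F(case) [ 6.2 -0.  -2.2] open 0.1
toolaxes in case xyz: [[-0.003, 0.032, -0.999], [1.0, 0.001, -0.003], [0.001, -0.999, -0.032]]
```

Call:
play_rows:
  steps:
    - {"claw":1,"x":0,"y":1.8,"z":4.6,"yaw":0}
    - {"claw":1,"x":0,"y":2,"z":4.6,"yaw":0}

```text
clock: 12.98
eef_pos: [0.515, -0.0267, 0.2686]
tcp_rot: [-1.267, -1.195, 1.147]
wrist_force: [3.5, 0.5, 5.7]
opening: -0.0002
```

Call:
play_rows:
  steps:
    - {"claw":1,"x":0,"y":2.2,"z":4.5,"yaw":0}
    - {"claw":1,"x":0,"y":2.4,"z":4.5,"yaw":0}

```text
clock: 13.22
eef_pos: [0.5094, -0.0263, 0.2663]
tcp_rot: [-1.273, -1.201, 1.143]
wrist_force: [4.4, 0.5, 6.5]
opening: -0.0001
```

```bash
cat >> h.py <<'E'
def lev():
    s,R=now(); M=np.array([CX,CY,[0,0,1]])@R
    C=loc(s['eef_pos'])+M[:,1]*14+M[:,2]*11; dx=-(C[0]+30);dz=C[2]-46
    print('corner',C.round(1),'r',np.sqrt(dx*dx+dz*dz-4).round(1),'theta',round(np.arctan2(dx,dz)+np.arcsin(2/np.hypot(dx,dz)),3))
E
python3 - <<'E'
from h import *
lev()
E
```

```text
t 13.22 loc [-45.3   0.6 106.3] F(case) [4.4 0.8 6.5] open -0.1
toolaxes in case xyz: [[-0.003, 0.049, -0.999], [1.0, 0.0, -0.003], [0.0, -0.999, -0.049]]
corner [-55.6   0.6  91.8] r 52.4 theta 0.548
```

Call:
play_rows:
  steps:
    - {"claw":1,"x":0,"y":2.9,"z":4.5,"yaw":0}
    - {"claw":1,"x":0,"y":3.1,"z":4.4,"yaw":0}
    - {"claw":1,"x":0,"y":3.3,"z":4.2,"yaw":0}

```text
clock: 13.6
eef_pos: [0.5008, -0.0258, 0.261]
tcp_rot: [-1.283, -1.209, 1.137]
wrist_force: [1.2, 1.0, 8.8]
opening: 0.0001
```

```bash
python3 - <<'E'
from h import *
lev()
E
```

```text
t 13.6 loc [-53.8   0.6 101. ] F(case) [1.1 1.1 8.8] open 0.1
toolaxes in case xyz: [[-0.003, 0.061, -0.998], [1.0, 0.0, -0.003], [0.0, -0.998, -0.061]]
corner [-63.9   0.6  86.4] r 52.7 theta 0.737
```

Call:
play_rows:
  steps:
    - {"claw":1,"x":0,"y":4,"z":4.2,"yaw":0}
    - {"claw":1,"x":0,"y":4.2,"z":4,"yaw":0}
    - {"claw":1,"x":0,"y":4.4,"z":3.7,"yaw":0}

```text
clock: 13.98
eef_pos: [0.4911, -0.0252, 0.2512]
tcp_rot: [-1.288, -1.214, 1.135]
wrist_force: [1.3, -0.0, 5.8]
opening: -0.0002
```

```bash
python3 - <<'E'
from h import *
lev()
E
```

```text
t 13.97 loc [-63.5   0.6  91.2] F(case) [1.3 0.1 5.8] open -0.2
toolaxes in case xyz: [[-0.003, 0.068, -0.998], [1.0, -0.0, -0.003], [-0.0, -0.998, -0.068]]
corner [-73.5   0.6  76.5] r 53.1 theta 0.997
```

Call:
play_rows:
  steps:
    - {"claw":1,"x":0,"y":4.8,"z":2.6,"yaw":0}
    - {"claw":1,"x":0,"y":5,"z":2.2,"yaw":0}
    - {"claw":1,"x":0,"y":5,"z":1.7,"yaw":0}

```text
clock: 14.35
eef_pos: [0.4831, -0.0247, 0.2361]
tcp_rot: [-1.286, -1.212, 1.136]
wrist_force: [0.7, -0.6, 0.8]
opening: 0.0001
```

```bash
python3 - <<'E'
from h import *
lev()
E
```

```text
t 14.35 loc [-71.6   0.6  76.1] F(case) [ 0.7 -0.5  0.8] open 0.1
toolaxes in case xyz: [[-0.003, 0.065, -0.998], [1.0, -0.0, -0.003], [-0.001, -0.998, -0.065]]
corner [-81.7   0.6  61.4] r 53.9 theta 1.318
```

Call:
play_rows:
  steps:
    - {"claw":1,"x":0,"y":4,"z":0.3,"yaw":0}
    - {"claw":1,"x":0,"y":4,"z":0.3,"yaw":0}

```text
clock: 14.6
eef_pos: [0.4814, -0.0245, 0.2266]
tcp_rot: [-1.283, -1.21, 1.138]
wrist_force: [0.3, -1.1, -0.6]
opening: -0.0001
```

Call:
play_rows:
  steps:
    - {"claw":1,"x":0,"y":3,"z":0,"yaw":0}
    - {"claw":1,"x":0,"y":1.5,"z":0,"yaw":0}

```text
clock: 14.85
eef_pos: [0.4812, -0.0245, 0.2211]
tcp_rot: [-1.282, -1.209, 1.138]
wrist_force: [0.2, -0.3, 0.3]
opening: -0.0
```

```bash
python3 - <<'E'
from h import *
lev()
E
```

```text
t 14.85 loc [-73.5   0.7  61.1] F(case) [ 0.2 -0.3  0.3] open -0.0
toolaxes in case xyz: [[-0.003, 0.06, -0.998], [1.0, -0.0, -0.003], [-0.0, -0.998, -0.06]]
corner [-83.6   0.7  46.5] r 53.6 theta 1.599
```

Call:
play_rows:
  steps:
    - {"claw":1,"x":0,"y":1.5,"z":0,"yaw":0}
    - {"claw":1,"x":0,"y":1.5,"z":0,"yaw":0}

```text
clock: 15.1
eef_pos: [0.4814, -0.0245, 0.2204]
tcp_rot: [-1.282, -1.209, 1.139]
wrist_force: [-8.2, 2.2, 21.4]
opening: 0.0
```

Call:
play_rows:
  steps:
    - {"claw":1,"x":0,"y":1.5,"z":0,"yaw":0}
    - {"claw":1,"x":0,"y":1.5,"z":0,"yaw":0}

```text
clock: 15.35
eef_pos: [0.4813, -0.0244, 0.2204]
tcp_rot: [-1.283, -1.21, 1.139]
wrist_force: [-6.0, 0.6, 15.0]
opening: -0.0001
```

```bash
python3 - <<'E'
from h import *
lev()
E
```

```text
t 15.35 loc [-73.4   0.7  60.4] F(case) [-6.   0.3 15. ] open -0.1
toolaxes in case xyz: [[-0.004, 0.061, -0.998], [1.0, -0.001, -0.004], [-0.001, -0.998, -0.061]]
corner [-83.5   0.6  45.8] r 53.5 theta 1.613
```

The lever is on its hard stop at about 1.6 rad. I'll back off upward and take a look.

Call:
play_rows:
  steps:
    - {"claw":1,"x":0,"y":-6,"z":0,"yaw":0}
    - {"claw":1,"x":0,"y":-30,"z":0,"yaw":0}
    - {"claw":1,"x":0,"y":-40,"z":0,"yaw":0}
    - {"claw":1,"x":0,"y":-40,"z":0,"yaw":0}
    - {"claw":1,"x":0,"y":-20,"z":20,"yaw":0}
    - {"claw":1,"x":0,"y":0,"z":0,"yaw":0}

```text
clock: 16.1
eef_pos: [0.4532, -0.0228, 0.3602]
tcp_rot: [-1.284, -1.211, 1.139]
wrist_force: [0.4, -1.1, -0.1]
opening: 0.0002
```

```bash
python3 - <<'E'
from h import *
now(); im,d=snap('top','t4'); im2,_=snap('side','s4')
a=cv2.resize(im[170:265,225:320,::-1],(400,400),interpolation=cv2.INTER_CUBIC); b=cv2.resize(im2[180:250,190:260,::-1],(400,400),interpolation=cv2.INTER_CUBIC)
cv2.imwrite('pics/v4.png',np.hstack([a,b]))
t0=cv2.imread('pics/t0.png'); 
E
```

```text
t 16.1 loc [-101.6    0.7  200.2] F(case) [ 0.4 -1.  -0.1] open 0.2
toolaxes in case xyz: [[-0.004, 0.063, -0.998], [1.0, -0.001, -0.004], [-0.001, -0.998, -0.063]]
```

View pics/v4.png

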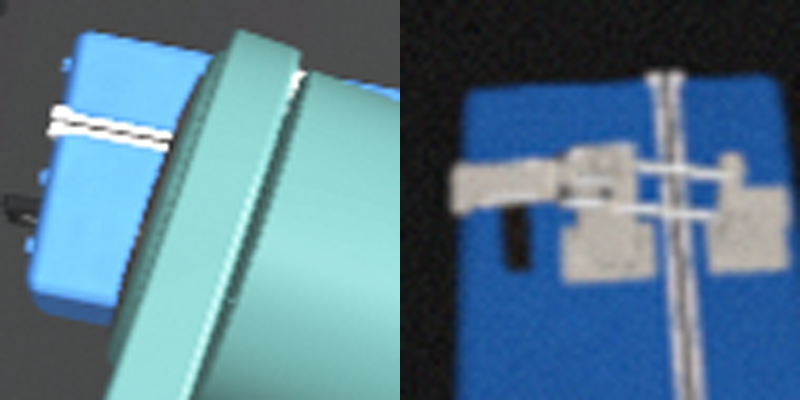

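The side view shows the handle level (455–560, row 185), the seam gap closed, and the bail taut into the hook at about (720,195). The arm is clear, so I'm handing in.

```bash
python3 -c "
from bench import arm
print(arm.job_done())"
```

```text
the job is handed in; nothing more can be done
None
```

The latch is closed and the job is handed in, at about 16 s on the robot's clock. I hooked the bail, pushed the lever over past centre to its stop, then let go and backed the arm clear.

**Hooking:** I gripped the bail by its rollers and lowered it until it touched the hook's floor, at about 2–5 N. I then drew it back under the lip to the wall.

**Pull force:** The final pull was harder than hand-snug. The wrist read about 17 N back and 11 N in the vertical, roughly 20 N combined and right at the limit, and I eased off at once. The wrist reading includes the force of carrying the bail, so it does not show the bail–keeper force directly. I can't rule out that the 20 N limit was touched.

**Lever:** Wrist force at the readings during the throw stayed under about 10 N. It fell to nearly zero past centre, and the lever went home by itself. Pressing lightly to check, it was solid on its stop at about 1.6 rad by the finger position; that check peaked at about 23 N on the handle, against the 30 N limit.

**Last checks:** The final side picture shows the handle level, the seam closed and the bail taut in the hook. The wrist force was about 1 N, within noise, so nothing was being touched. The arm hid the latch in the last top view, so only the side camera confirmed it. I did not re-measure the bystanders, but the arm never went near them.

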